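# Turn the drained brush pot mouth up on its stand

## Robot

A 6-joint arm with a two-finger parallel gripper is mounted at the origin on the work surface. World frame = base frame: x ahead of the robot, y to its left, z up, the work surface at z = 0. Lengths are in m, angles in rad, forces in N, time in s.
With the tool pointing down it reaches from about 0.35 to 0.975 m from the base axis. Payload 4.9 kg.
Tool frame: the origin (TCP) lies on the centre line of the jaws, within the pads' length; the fingertips stand 14 mm ahead of it and the grasp point (between the pads) lies 5 mm behind it (manip.nose_length is the distance from the TCP to the fingertips, in m); z points along the fingers, y is the line along which they close (so a half turn about z gives the same grasp; the last joint's range is limited). The gripper opens to 85 mm and grips with 20 to 120 N. Pads are 22 mm wide; open, the fingers measure 114 mm over their backs; the gripper's body (76 mm by 85 mm) begins 54 mm behind the grasp point. The pads swing forward as they close: fully open they stand 13 mm farther back than shut.
Start: joints at [-1.273, 0.053, 1.613, -0, 1.476, -0.119], TCP at [0.253, -0.571, 0.223] pointing down, gripper open.
Joint ranges: [-3.01, 3.01], [-1.01, 2.22], [0.06, 2.58], [-1.02, 4.17], [0.09, 2.62], [-3.14, 3.14]. Speed limits (rad/s): [2.57, 2.57, 3.14, 3.14, 3.14, 3.14].

## Interface

Orientations are given as a unit quaternion [w, x, y, z].
In Python, from plant import manip, imaging gives the robot as it stands.
- The arm moves only by the tool play_rows, never from a script. Its argument "commands" is a list of rows, each a list of 6 numbers: the shift along the tool's x, y, z in mm, then the turn, a rotation vector about the tool's x, y, z in degrees. A call has 1 to 5 rows; each row shifts and turns the commanded pose from where the row before left it, along the tool's axes as they then stand; what a row does not reach is not made up. A row lasts 1/12 s, in which the tool goes at most 41.7 mm and 7.16 degrees, less where a joint would pass 70% of its speed; a pose out of reach is approached as far as the arm can. A call is refused whole if a number of a shift passes 41.7 or a number of a turn 7.16, either way. A call with a gripper value outside its range is refused whole. "hand" is the finger opening in mm, from 0 to 85.4, set as the call begins (left out, the last holds). The fingers move at their own pace and stop on an object; the grip force is fixed at half the most. Time passes only in rows, so rows that do not move let the fingers close. It gives the time, the measured TCP pose, the force, the opening and the grip force at its end, in the units of the state.
- manip.state(): the state, without advancing time (a new reading comes with each control period).
- imaging.grab_frame(name): name is "side" or "top" or "wrist"; returns a dict with "image" (400x640x3 uint8, red, green, blue), "fx", "fy", "cx", "cy" (pixels), "k1" (the pictures are not rectified: a ray, as slopes to the right and down, at radius r is drawn at 1 + k1 r^2 times it, then the intrinsics apply), "R" (3x3) and "t" (3): a world point X has camera coordinates R X + t; the wrist camera has in their place "mount" (4x4, takes a point from camera to tool coordinates, whose origin is the TCP and whose axes are the flange's). Camera axes: x right, y down, z forward; pixel columns grow to the right and rows downward; lengths in m; the calibration is good to about 2 mm. A picture is of the moment at which its call begins: read the wrist's pose just before it. There is no depth.
- manip.job_done(): hands the job in; it is judged then, once.
The state is a dict: "time": time; "joint_pos": joint angles; "joint_vel": joint speeds; "joint_efforts": joint torques, N m; "tool_pos": TCP position; "tool_rot": TCP orientation; "contact_force": force on the tool from outside, world axes, zero at the start; "ft_torque": the same for the moment, N m; "gripper_width": opening from 0.0 (shut) to 1.0 (fully open); "grasp_force": force on a finger pad.
Only numpy, scipy, OpenCV 4.12 (cv2) and the standard library are available. Lean on these libraries where they do the work, as an engineer would, in place of code of your own. Each camera call takes 0.05 s, during which the arm holds its last target. There are 200 camera calls.

## Task

First move the steel paperweight off the small square pot stand and lay it flat on the practice sheet, near the middle. Then turn the upside-down brush pot over: gently lay it down on its side on the table and let go, take a fresh grip, and stand it mouth up inside the rim of the pot stand, without dropping it or toppling it over. Leave the other things on the table where they are.

Things in the scene. Friction and masses are not known exactly. Their poses are not given: they have to be found in the camera images.
- pot: square blue-glazed brush pot, 50 x 50 mm outside, 100 mm tall, 4 mm walls, 8 mm closed bottom with an unglazed brown patch underneath, about 0.25 kg, outside flat and smooth. Origin at the middle of the pot (50 mm from either end, on its centre line); its z axis points from the closed bottom to the open mouth, x and y are square to its side faces. It starts upside down, mouth on the table, to the left or right of the sheet.
- stand: pot stand fixed to the table on the other side of the sheet: dark wooden board 84 x 84 mm, 10 mm thick, with a rim 8 mm wide rising 8 mm above it (rim top 18 mm above the table) around a square 68 x 68 mm flat inside. Origin at the centre of its underside, on the table; x and y square to its sides, z up. The paperweight starts lying across its rim.
- weight: steel paperweight, about 0.3 kg: a flat bar 140 mm long (x) by 24 mm wide (y) by 14 mm thick, with an upright round knob 18 mm in diameter in its middle, from 14 to 42 mm above its underside. Origin at the centre of the underside; z up through the knob.
- sheet: white practice sheet fixed flat on the table in the middle, 200 mm (x) by 170 mm (y), 2 mm thick. Origin at its centre, on the table.
- ink_bowl: bystander: round black bowl, 90 mm across, 35 mm tall, origin under its centre, beyond the sheet. Not to be moved.
- water_bowl: bystander: round black bowl, 80 mm across, 32 mm tall, origin under its centre, beyond the sheet. Not to be moved.
- ink_bottle: bystander: grey bottle, 48 mm across, 110 mm tall, origin under its centre, beyond the sheet. Not to be moved.
- inkstone: bystander: dark inkstone, 90 x 55 x 18 mm, origin under its centre, on the robot's side of the sheet. Not to be moved.
- seal_box: bystander: dark wooden box, 70 x 50 x 30 mm, origin under its centre, on the robot's side of the sheet. Not to be moved.
- ink_stick: bystander: black ink stick, 75 x 22 x 12 mm, lying flat, origin under its centre. Not to be moved.
Mind the look-alikes: they are no part of the job. Of the things like the weight, leave any that is purple; of the rest the smaller one is meant. Leave any yellow look-alike of the pot alone.

How it is judged:
On the way, in this order (a step that is already met when the one before it is completed fails the run):
1. the paperweight lies flat on the practice sheet, near its middle, let go (horizontal distance between weight and sheet below 0.06 m and height (world z) of weight below 0.008 m and angle between weight's own z axis and vertical below 0.1 rad and linear speed of weight below 0.02 m/s and contact force between weight and the fingers below 0.05 N), for 0.2 s.
2. the pot lies on its side on the table, still, and let go (angle between pot's own z axis and vertical between 1.47 and 1.67 rad and height (world z) of pot between 0.02 and 0.033 m and linear speed of pot below 0.02 m/s and contact force between pot and the fingers below 0.05 N), for 0.2 s.
At the end, for the whole second after the job is handed in: The pot stands mouth up (within 0.06 rad) on the floor of the stand, inside its rim, centre within 13 mm of the stand's along each side; the paperweight lies flat on the sheet, middle within 60 mm of the sheet's middle; both at rest and released (all of step 1 and angle between pot's own z axis and vertical below 0.06 rad and x of pot in the frame of stand between -0.013 and 0.013 m and y of pot in the frame of stand between -0.013 and 0.013 m and z of pot in the frame of stand between 0.055 and 0.065 m and linear speed of pot below 0.02 m/s and contact force between pot and the fingers below 0.05 N); the robot touches nothing.
It fails at once if the pot was dropped or toppled over (turning faster than 7 rad/s or moving faster than 0.5 m/s while not held) ((angular speed of pot above 7 rad/s or linear speed of pot above 0.5 m/s) and contact force between pot and the fingers below 0.05 N).
It fails at once if a bystander was moved by more than 25 mm (distance of any of ink_bowl, water_bowl, ink_bottle, inkstone, seal_box, ink_stick from where it was at the start of the episode above 0.025 m).
It also fails if it takes over 72 s, if anything falls off the work surface, if the arm or the gripper's body presses on something with over 40 N, if the wrist force passes 120 N, or if a joint passes its speed limit or range.

## Working session

There is one attempt and no reset: what is moved stays moved. The work goes in short steps, Python scripts to look and compute and a tool call to move; the robot and the scene stay as the last step left them, time stands still between calls to the robot, and variables do not carry over. Pictures are saved under pics/ and viewed, at most 11 in all, crops included, and the job is handed in when it is done.

Besides the shell and the picture viewer there is one more tool, called after "Call:" as name(argument=value, ...) on one line, values as JSON. play_rows: Moves the arm, as the interface text tells. Its arguments: {"type":"object","properties":{"commands":{"type":"array","items":{"type":"array","items":{"type":"number"}}},"hand":{"type":"number"}},"required":["commands"]}

```bash
ls; mkdir -p pics
python3 - <<'E'
from plant import manip, imaging
import cv2, numpy as np
print(manip.state())
for n in("top","side"):
    f=imaging.grab_frame(n); cv2.imwrite(f"pics/{n}0.png",f["image"][:,:,::-1])
    print(n,{k:v for k,v in f.items() if k!="image"})
E
```

```text
pics
{'time': 0.0, 'joint_pos': array([-1.27300350e+00,  5.33621697e-02,  1.61430878e+00, -4.13719272e-05,
        1.47598477e+00, -1.19019609e-01]), 'joint_vel': array([ 1.60292519e-03, -1.47592993e-03, -7.70649034e-05,  2.66745512e-03,
       -1.13270456e-03,  2.91442348e-04]), 'joint_efforts': array([-4.65578760e-04, -3.93676114e+01, -3.70180929e+01, -1.35997811e-04,
        6.89328153e-03, -3.55984191e-06]), 'tool_pos': array([ 0.25281804, -0.57088017,  0.22185091]), 'tool_rot': array([-1.02557563e-03,  9.78360982e-01,  2.06902695e-01, -1.12591228e-04]), 'contact_force': array([-0.1003725 , -0.58980435,  0.14907071]), 'ft_torque': array([0.00623102, 0.01461484, 0.0182627 ]), 'grasp_force': 0.0, 'gripper_width': 0.9981041643170456}
top {'fx': 473.2268242834199, 'fy': 473.2268242834199, 'cx': 319.5123814773225, 'cy': 206.59755685787428, 'k1': -0.007837236768617223, 'R': array([[-7.84318433e-04, -9.99986392e-01,  5.15760330e-03],
       [-9.90361364e-01,  6.23920846e-05, -1.38507635e-01],
       [ 1.38505429e-01, -5.21652513e-03, -9.90347936e-01]]), 't': array([0.03748603, 0.57382609, 1.15877042])}
side {'fx': 469.7494970722019, 'fy': 469.7494970722019, 'cx': 313.93122242191225, 'cy': 198.24662991034361, 'k1': -0.015698585601795732, 'R': array([[-0.95934187, -0.28182314, -0.01545612],
       [-0.18864696,  0.68097172, -0.7075944 ],
       [ 0.20994166, -0.67590919, -0.70644976]]), 't': array([0.55154631, 0.12814004, 1.07794697])}
```

View pics/top0.png

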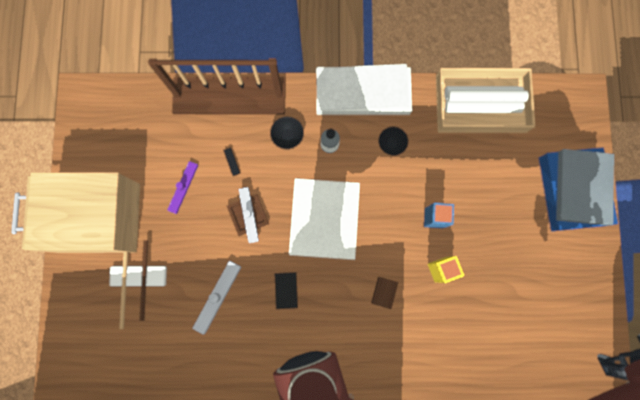

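View pics/side0.png

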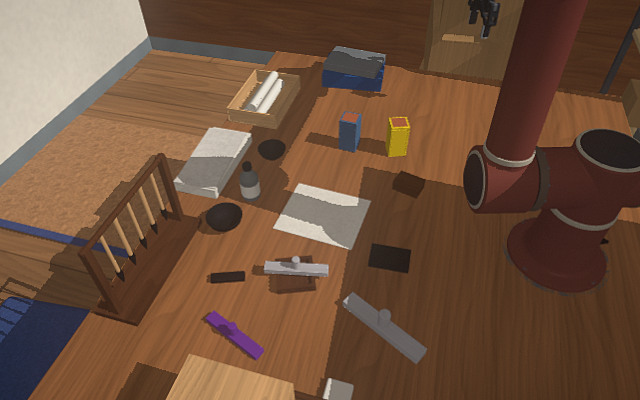

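Top view: the small weight lies on the stand at about (249,214). The sheet is at (324,218) and the blue pot at (439,214). The look-alikes are grey (217,298), purple (183,186) and yellow (447,270). Next I'll fit poses from silhouettes.

```bash
cat > h.py <<'E'
from plant import manip, imaging
import cv2, numpy as np
from scipy.spatial.transform import Rotation as Rn
from scipy.optimize import minimize
def proj(f,X):
    c=np.atleast_2d(X)@f["R"].T+f["t"]; s=c[:,:2]/c[:,2:]
    s=s*(1+f["k1"]*(s**2).sum(1,keepdims=True)); return s*[f["fx"],f["fy"]]+[f["cx"],f["cy"]]
def ray(f,uv,z):
    d=(np.array(uv,float)-[f["cx"],f["cy"]])/[f["fx"],f["fy"]]; s=d.copy()
    for _ in range(5): s=d/(1+f["k1"]*(s@s))
    C=-f["R"].T@f["t"]; v=f["R"].T@np.array([*s,1]); return C+v*(z-C[2])/v[2]
def box(dx,dy,z0,z1): return np.array([[a*dx/2,b*dy/2,z] for a in(-1,1) for b in(-1,1) for z in(z0,z1)])
th=np.arange(0,6.28,.4)
def cyl(r,z0,z1): return np.array([[r*np.cos(t),r*np.sin(t),z] for t in th for z in(z0,z1)])
POT=[box(.05,.05,-.05,.05)]; WT=[box(.14,.024,0,.014),cyl(.009,.014,.042)]; SHEET=[box(.2,.17,0,.002)]; STAND=[box(.084,.084,0,.018)]
def wcam(f,st):  # wrist frame -> world extrinsics
    w,x,y,z=st["tool_rot"]; T=np.eye(4); T[:3,:3]=Rn.from_quat([x,y,z,w]).as_matrix(); T[:3,3]=st["tool_pos"]
    M=np.linalg.inv(T@f["mount"]); return dict(f,R=M[:3,:3],t=M[:3,3])
def sil(f,parts,R,p,S=4):
    m=np.zeros((400*S,640*S),np.uint8)
    for P in parts:
        q=proj(f,P@R.T+p); cv2.fillConvexPoly(m,cv2.convexHull(((q+.5)*S).astype(np.int32)),1)
    return cv2.resize(m.astype(np.float32),(640,400),interpolation=cv2.INTER_AREA)
def near(f,mask,c,r):
    m=np.zeros_like(mask); u,v=np.round(proj(f,c)[0]).astype(int); m[max(v-r,0):v+r,max(u-r,0):u+r]=1
    return (mask*m).astype(np.float32)
def fit(views,parts,x0,Rf,z,ign=None):
    """views: list (frame, mask). x0=[x,y,yaw]"""
    def cost(x):
        c=0
        for i,(f,m) in enumerate(views):
            s=sil(f,parts,Rn.from_euler('z',x[2]).as_matrix()@Rf,np.array([x[0],x[1],z])); d=np.abs(s-m)
            if ign is not None: d=d*(1-ign[i])
            c+=d.sum()/m.sum()
        return c
    best=None
    for dy in (-.25,0,.25):
        s0=np.array(x0)+[0,0,dy]
        r=minimize(cost,s0,method='Nelder-Mead',options=dict(initial_simplex=[s0,s0+[.012,0,0],s0+[0,.012,0],s0+[0,0,.2]],xatol=1e-4,fatol=1e-4))
        if best is None or r.fun<best.fun: best=r
    return best.x,best.fun
def hsv(f): return cv2.cvtColor(f["image"],cv2.COLOR_RGB2HSV).astype(int)
E
cat > a.py <<'E'
from h import *
T=imaging.grab_frame("top"); S=imaging.grab_frame("side")
for n,uv,z in(("stand/wt",(249,214),.025),("sheet",(324,218),0),("pot",(440,214),.1),("yel",(447,270),.1),("big",(217,298),0),("purple",(183,186),0),("stick",(232,160),0),("stone",(286,290),0),("seal",(384,292),0.03)):
    print(n,ray(T,uv,z).round(3))
for f,pts in((T,[(439,222),(440,214),(249,200),(249,230),(236,212),(324,190),(324,240)]),(S,[(348,135),(350,117),(283,269),(295,283),(310,220)])):
    h=hsv(f)
    for u,v in pts: print((u,v),h[v,u], end=' ')
    print()
a=cv2.resize(T["image"][175:255,215:275],None,fx=6,fy=6,interpolation=cv2.INTER_CUBIC)
b=cv2.resize(S["image"][245:305,250:340],None,fx=4,fy=4,interpolation=cv2.INTER_CUBIC)
c=np.zeros((600,800,3),np.uint8); c[:480,:360]=a; c[:240,370:730]=b
b=cv2.resize(T["image"][190:240,410:470],None,fx=6,fy=6,interpolation=cv2.INTER_CUBIC); c[250:550,370:730]=b
cv2.imwrite("pics/c1.png",c[:,:,::-1])
E
python3 a.py
```

```text
stand/wt [0.557 0.218 0.025]
sheet [0.549 0.025 0.   ]
pot [ 0.547 -0.252  0.1  ]
yel [ 0.414 -0.264  0.1  ]
big [0.344 0.298 0.   ]
purple [0.634 0.396 0.   ]
stick [0.704 0.269 0.   ]
stone [0.364 0.123 0.   ]
seal [ 0.36  -0.123  0.03 ]
(439, 222) [108  73 184] (440, 214) [ 10 144 227] (249, 200) [ 94   9 193] (249, 230) [ 96   5 240] (236, 212) [ 11 130 126] (324, 190) [ 43  15 209] (324, 240) [ 43  15 204] 
(348, 135) [113  60  77] (350, 117) [  9 161 162] (283, 269) [  0  12 172] (295, 283) [ 11 140  89] (310, 220) [ 19  31 139]
```

View pics/c1.png

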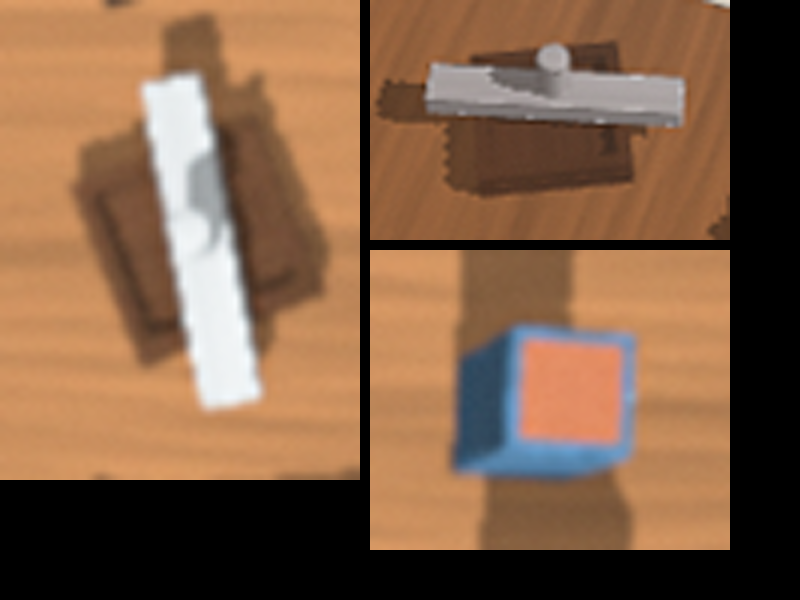

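Crops: the weight lies across the stand, which is turned about 20°, and its knob is at (190,230) of the left crop. The pot is nearly axis-aligned with its patch up.

```bash
cat > b.py <<'E'
from h import *
def blue(f,c,r=40):
    h=hsv(f); m=((h[...,0]>95)&(h[...,0]<130)&(h[...,1]>40)).astype(np.uint8); m=near(f,m,c,r).astype(np.uint8)
    n,l,s,_=cv2.connectedComponentsWithStats(m); l0=(l==1+np.argmax(s[1:,4])).astype(np.uint8)
    o=np.zeros_like(l0); cv2.fillConvexPoly(o,cv2.convexHull(cv2.findNonZero(l0)),1); return o.astype(np.float32)
def grey(f,c,r=45,smax=45,vmin=90):
    h=hsv(f); m=near(f,((h[...,1]<smax)&(h[...,2]>vmin)).astype(np.uint8),c,r).astype(np.uint8)
    n,l,s,_=cv2.connectedComponentsWithStats(m); return (l==1+np.argmax(s[1:,4])).astype(np.float32)
if __name__=="__main__":
    T=imaging.grab_frame("top"); S=imaging.grab_frame("side")
    c=[.557,.218,.02]
    for v in ([T],[S],[T,S]):
        print("wt",fit([(f,grey(f,c)) for f in v],WT,[.557,.218,1.75],np.eye(3),.018))
        print("sheet",fit([(f,grey(f,[.549,.025,0],65,60)) for f in v],SHEET,[.549,.025,0],np.eye(3),0))
        print("pot",fit([(f,blue(f,[.547,-.252,.05])) for f in v],POT,[.547,-.252,0],np.diag([1,-1,-1.]),.05))
E
python3 b.py
```

```text
wt (array([0.55536227, 0.2195127 , 3.34605378]), np.float64(0.08825325965881348))
sheet (array([ 0.54865517,  0.02492463, -0.07402566]), np.float64(0.021926628425717354))
pot (array([ 0.54972399, -0.2601615 , -0.03877823]), np.float64(0.049724265933036804))
wt (array([0.55183941, 0.21663087, 3.34626435]), np.float64(0.07498496025800705))
sheet (array([ 0.54562084,  0.0215458 , -0.06809985]), np.float64(0.01797710917890072))
pot (array([ 0.5465714 , -0.26454503, -0.00212838]), np.float64(0.047680411487817764))
wt (array([0.55302085, 0.21781673, 3.34557992]), np.float64(0.24282154440879822))
sheet (array([ 0.5470259 ,  0.02330242, -0.07107427]), np.float64(0.06889422237873077))
pot (array([ 0.54816643, -0.26040853, -0.02773234]), np.float64(0.19644102454185486))
```

```bash
cat > plan.py <<'E'
from h import *
import sys,math
def cur():
    st=manip.state(); w,x,y,z=st["tool_rot"]; return np.array(st["tool_pos"]),Rn.from_quat([x,y,z,w]),st
def rot(yaw,tilt=0):  # deg; tool down, tool x along yaw, tilt>0: tool z leans to +x(yaw) side (body on -x side)
    return Rn.from_euler('z',yaw,degrees=True)*Rn.from_matrix(np.diag([1,-1,-1.]))*Rn.from_euler('y',tilt,degrees=True)
def plan(p1,R1,piv=0.0,vmax=38,start=None):
    """interp from current to target; piv: point piv m along tool z moves straight. prints rows"""
    p0,R0,st=cur() if start is None else (*start,None)
    rv=(R0.inv()*R1).as_rotvec(degrees=True)
    e=np.array([0,0,piv]); a=p0+R0.apply(e); b=p1+R1.apply(e)
    n=max(1,math.ceil(np.linalg.norm(rv)/6.8),math.ceil(np.linalg.norm(b-a)*1e3/vmax),math.ceil(np.linalg.norm(p1-p0)*1e3/vmax))
    p,R=p0,R0; rows=[]
    for i in range(1,n+1):
        Rt=R0*Rn.from_rotvec(rv*i/n,degrees=True); pt=a+(b-a)*i/n-Rt.apply(e)
        r=np.r_[R.inv().apply(pt-p)*1e3,(R.inv()*Rt).as_rotvec(degrees=True)].round(1)+0
        rows.append(r.tolist()); p=p+R.apply(r[:3]/1e3); R=R*Rn.from_rotvec(r[3:],degrees=True)
    print(n,"rows")
    for i in range(0,n,5): print(str([[(int(v) if v==int(v) else v) for v in r] for r in rows[i:i+5]]).replace(' ',''))
    return p,R
def show():
    p,R,st=cur(); print(round(st["time"],2),p.round(4),"x",R.apply([1,0,0]).round(3),"z",R.apply([0,0,1]).round(3),"q",np.round(st["joint_pos"],2),"w",round(st["gripper_width"]*85.4,1),"gf",round(st["grasp_force"],1),"F",np.round(st["contact_force"],1))
E
python3 - <<'E'
from plan import *
print(dir(manip),manip.nose_length)
plan(np.array([.5535,.218,.14]),rot(11.7))
E
```

```text
['IKError', '__class__', '__delattr__', '__dict__', '__dir__', '__doc__', '__eq__', '__format__', '__ge__', '__getattribute__', '__getstate__', '__gt__', '__hash__', '__init__', '__init_subclass__', '__le__', '__lt__', '__module__', '__ne__', '__new__', '__reduce__', '__reduce_ex__', '__repr__', '__setattr__', '__sizeof__', '__str__', '__subclasshook__', '__weakref__', 'job_done', 'nose_length', 'state'] 0.014
23 rows
[[25.8,-26.1,3.6,0,0,0.5],[25.7,-26.3,3.6,0,0,0.6],[25.3,-26.6,3.6,0,0,0.5],[25.1,-26.8,3.7,0,0,0.5],[24.9,-27,3.6,0,0,0.5]]
[[24.6,-27.2,3.6,0,0,0.6],[24.3,-27.5,3.6,0,0,0.5],[24.1,-27.7,3.6,0,0,0.5],[23.9,-27.9,3.6,0,0,0.6],[23.6,-28.2,3.7,0,0,0.5]]
[[23.3,-28.3,3.6,0,0,0.5],[23,-28.6,3.6,0,0,0.6],[22.8,-28.8,3.6,0,0,0.5],[22.5,-29,3.6,0,0,0.5],[22.3,-29.2,3.6,0,0,0.5]]
[[22,-29.4,3.6,0,0,0.6],[21.7,-29.6,3.7,0,0,0.5],[21.5,-29.8,3.6,0,0,0.5],[21.1,-30,3.6,0,0,0.6],[20.9,-30.2,3.6,0,0,0.5]]
[[20.6,-30.4,3.6,0,0,0.5],[20.3,-30.6,3.6,0,0,0.6],[20,-30.8,3.7,0,0,0.5]]
```

Call:
play_rows(commands=[[25.5,-26.5,3.6,0,0,0.5],[25.5,-26.5,3.6,0,0,0.5],[25.5,-26.5,3.6,0,0,0.6],[25,-26.8,3.6,0,0,0.5],[25,-27,3.6,0,0,0.5]])

```text
time: 0.72
tool_pos: [0.318, -0.398, 0.2048]
tool_rot: [-0.0, 0.983, 0.184, 0.0]
contact_force: [1.4, -0.0, -0.3]
gripper_width: 0.998
grasp_force: 0.0
```

Call:
play_rows(commands=[[24.5,-27,3.6,0,0,0.6],[24.5,-27.5,3.6,0,0,0.5],[24,-27.5,3.6,0,0,0.5],[24,-28,3.6,0,0,0.6],[23.5,-28,3.6,0,0,0.5]])

```text
time: 1.13
tool_pos: [0.3836, -0.2267, 0.1871]
tool_rot: [0.0, 0.987, 0.161, 0.0]
contact_force: [1.1, -0.3, -0.4]
gripper_width: 0.999
grasp_force: 0.0
```

Call:
play_rows(commands=[[23.5,-28.5,3.6,0,0,0.5],[23,-28.5,3.6,0,0,0.6],[23,-29,3.6,0,0,0.5],[22.5,-29,3.6,0,0,0.5],[22.5,-29,3.6,0,0,0.5]])

```text
time: 1.55
tool_pos: [0.4495, -0.0548, 0.1693]
tool_rot: [0.0, 0.99, 0.139, 0.001]
contact_force: [0.1, -0.1, -0.9]
gripper_width: 0.997
grasp_force: 0.0
```

Call:
play_rows(commands=[[22,-29.5,3.6,0,0,0.6],[21.5,-29.5,3.6,0,0,0.5],[21.5,-30,3.6,0,0,0.5],[21,-30,3.6,0,0,0.6],[21,-30,3.6,0,0,0.5]])

```text
time: 1.97
tool_pos: [0.5146, 0.1169, 0.1511]
tool_rot: [0.0, 0.993, 0.116, 0.0]
contact_force: [0.1, -0.3, 1.3]
gripper_width: 0.998
grasp_force: 0.0
```

Call:
play_rows(commands=[[20.5,-30.5,3.6,0,0,0.5],[20.5,-30.5,3.6,0,0,0.6],[20,-31,3.6,0,0,0.5],[0,0,0,0,0,0],[0,0,0,0,0,0]])

```text
time: 2.38
tool_pos: [0.5534, 0.2195, 0.1396]
tool_rot: [0.0, 0.995, 0.103, -0.001]
contact_force: [-0.1, 0.3, 1.0]
gripper_width: 0.997
grasp_force: 0.0
```

Run:
```python
from plan import *
show(); st=manip.state(); f=imaging.grab_frame("wrist"); cv2.imwrite("pics/w1.png",f["image"][:,:,::-1])
print(f["mount"].round(3), f["fx"],f["k1"])
g=wcam(f,st); print(proj(g,[[.5535,.218,.06],[.549,.216,0]]))
```

```text
2.38 [0.5534 0.2195 0.1396] x [ 0.979  0.205 -0.001] z [-0.001 -0.001 -1.   ] q [ 0.25  0.05  1.76 -0.    1.33  1.62] w 85.2 gf 0.0 F [-0.1  0.3  1. ]
[[ 0.    -0.96  -0.279  0.07 ]
 [ 1.     0.     0.     0.   ]
 [-0.    -0.279  0.96  -0.151]
 [ 0.     0.     0.     1.   ]] 348.74438845178116 -0.03939244702265764
[[331.55567407 208.73822132]
 [332.35514081 193.58091331]]
```

View pics/w1.png

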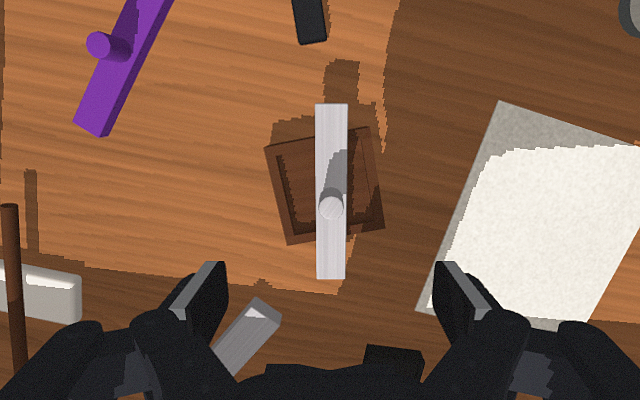

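Wrist view: the knob is at (331,207), within 2 px of the prediction, and the bar runs along the image columns. Descending to grip the bar.

Call:
play_rows(commands=[[0,0,30,0,0,0],[0,0,30,0,0,0],[0,0,25,0,0,0],[0,0,14,0,0,0],[0,0,5.5,0,0,0]])

```text
time: 2.85
tool_pos: [0.5514, 0.2164, 0.0331]
tool_rot: [0.0, 0.995, 0.101, -0.002]
contact_force: [0.3, -0.7, 0.3]
gripper_width: 0.997
grasp_force: 0.0
```

Call:
play_rows(commands=[[0,0,0,0,0,0],[0,0,0,0,0,0],[0,0,0,0,0,0],[0,0,0,0,0,0],[0,0,0,0,0,0]], hand=15)

```text
time: 3.27
tool_pos: [0.5547, 0.2184, 0.0375]
tool_rot: [-0.0, 0.995, 0.102, 0.001]
contact_force: [0.2, 0.5, -0.1]
gripper_width: 0.3
grasp_force: 0.0
```

Call:
play_rows(commands=[[0,0,0,0,0,0],[0,0,0,0,0,0],[0,0,0,0,0,0],[0,0,0,0,0,0],[0,0,0,0,0,0]])

```text
time: 3.68
tool_pos: [0.5544, 0.2185, 0.0372]
tool_rot: [-0.0, 0.995, 0.102, 0.001]
contact_force: [-0.8, -0.1, 6.9]
gripper_width: 0.187
grasp_force: 43.2
```

Run:
```python
from plan import *
show()
s=plan(cur()[0]+[0,0,.05],cur()[1]); s=plan(np.array([.547,.024,s[0][2]]),rot(-4),start=s)
```

```text
3.68 [0.5544 0.2185 0.0372] x [0.979 0.203 0.002] z [ 0.002  0.001 -1.   ] q [0.25 0.17 1.82 0.   1.15 1.62] w 16.0 gf 43.2 F [-0.8 -0.1  6.9]
2 rows
[[0,0,-25,0,0,0],[0.1,0,-25,0,0,0]]
6 rows
[[-7.8,31.5,0,0,0,2.6],[-6.3,31.8,0,0,0,2.6],[-4.9,32.1,-0.1,0,0,2.6],[-3.4,32.2,0,0,-0.1,2.7],[-1.9,32.4,0,0,0,2.6]]
[[-0.4,32.5,0,0,0,2.6]]
```

Run:
```python
from plan import *
f=imaging.grab_frame("wrist"); S=imaging.grab_frame("side")["image"][200:340,200:400]
c=np.zeros((600,640,3),np.uint8); c[:280,:]=f["image"][120:400]; c[290:570,:400]=cv2.resize(S,None,fx=2,fy=2,interpolation=cv2.INTER_CUBIC)
cv2.imwrite("pics/w2.png",c[:,:,::-1])
show()
```

```text
3.78 [0.5544 0.2185 0.0372] x [0.979 0.203 0.002] z [ 0.002  0.001 -1.   ] q [0.25 0.17 1.82 0.   1.15 1.62] w 16.2 gf 43.2 F [-0.6 -0.1  6.2]
```

View pics/w2.png

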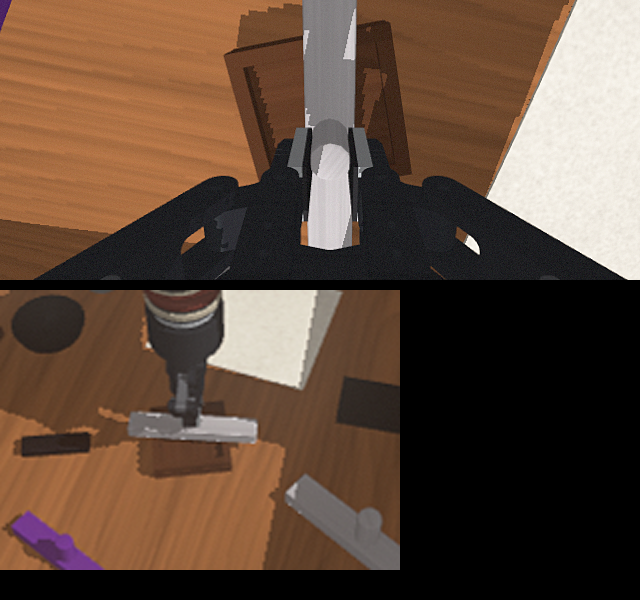

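The wrist view shows the pads on both sides of the bar with the knob between them, so the grip is on the bar. Lifting it and carrying it to the sheet.

Call:
play_rows(commands=[[0,0,-4,0,0,0],[0,0,-12,0,0,0],[0,0,-20,0,0,0],[0,0,-14,0,0,0],[0,0,0,0,0,0]], hand=5)

```text
time: 4.2
tool_pos: [0.556, 0.2187, 0.09]
tool_rot: [-0.0, 0.995, 0.102, 0.003]
contact_force: [0.6, 0.7, -2.2]
gripper_width: 0.175
grasp_force: 58.8
```

Call:
play_rows(commands=[[-7.8,31.5,0,0,0,2.6],[-6.3,31.8,0,0,0,2.6],[-4.9,32,0,0,0,2.6],[-3.4,32,0,0,0,2.7],[-1.9,32.4,0,0,0,2.6]])

```text
time: 4.62
tool_pos: [0.5466, 0.055, 0.0851]
tool_rot: [0.0, 1.0, -0.013, -0.0]
contact_force: [0.9, 0.2, -3.4]
gripper_width: 0.182
grasp_force: 59.0
```

Call:
play_rows(commands=[[-0.4,32.5,0,0,0,2.6],[0,0,15,0,0,0],[0,0,20,0,0,0],[0,0,15,0,0,0],[0,0,0,0,0,0]])

```text
time: 5.03
tool_pos: [0.5425, 0.0237, 0.0314]
tool_rot: [-0.0, 0.999, -0.035, -0.004]
contact_force: [-1.3, -0.3, -4.1]
gripper_width: 0.178
grasp_force: 59.2
```

Run:
```python
from plan import *
show()
```

```text
5.03 [0.5425 0.0237 0.0314] x [ 0.997 -0.071 -0.008] z [-0.008  0.001 -1.   ] q [-0.09  0.07  1.94 -0.    1.14  1.55] w 15.2 gf 59.2 F [-1.3 -0.3 -4.1]
```

Call:
play_rows(commands=[[0,0,0,0,0,0],[0,0,4,0,0,0],[0,0,4,0,0,0],[0,0,0,0,0,0],[0,0,0,0,0,0]])

```text
time: 5.45
tool_pos: [0.5464, 0.024, 0.0282]
tool_rot: [0.0, 0.999, -0.035, 0.0]
contact_force: [-0.2, 0.6, -3.2]
gripper_width: 0.178
grasp_force: 59.2
```

Call:
play_rows(commands=[[0,0,3,0,0,0],[0,0,2,0,0,0],[0,0,1,0,0,0],[0,0,0.5,0,0,0],[0,0,0,0,0,0]])

```text
time: 5.87
tool_pos: [0.5462, 0.0239, 0.0214]
tool_rot: [-0.0, 0.999, -0.035, -0.0]
contact_force: [0.1, 0.0, -2.7]
gripper_width: 0.177
grasp_force: 59.4
```

Call:
play_rows(commands=[[0,0,0.7,0,0,0],[0,0,0.7,0,0,0],[0,0,0,0,0,0],[0,0,0,0,0,0]])

```text
time: 6.2
tool_pos: [0.5463, 0.0239, 0.0213]
tool_rot: [-0.0, 0.999, -0.035, -0.0]
contact_force: [-5.4, 0.9, 8.0]
gripper_width: 0.177
grasp_force: 60.4
```

Call:
play_rows(commands=[[0,0,-0.5,0,0,0],[0,0,0,0,0,0],[0,0,0,0,0,0],[0,0,0,0,0,0],[0,0,0,0,0,0]], hand=60)

```text
time: 6.62
tool_pos: [0.5463, 0.0238, 0.0204]
tool_rot: [0.0, 0.999, -0.035, 0.0]
contact_force: [0.1, -1.0, -0.1]
gripper_width: 0.703
grasp_force: 0.0
```

Call:
play_rows(commands=[[0,0,-15,0,0,0],[0,0,-35,0,0,0],[0,0,-35,0,0,0],[0,0,-35,0,0,0],[0,0,-35,0,0,0]], hand=85)

```text
time: 7.03
tool_pos: [0.5458, 0.0239, 0.1768]
tool_rot: [-0.0, 0.999, -0.035, -0.0]
contact_force: [0.4, 0.4, -0.1]
gripper_width: 0.998
grasp_force: 0.0
```

Run:
```python
from plan import *
show()
p,R,_=cur()
# pre-pose near pot, tilted body on +x side
yaw=-1.0
Rp=rot(yaw,-45); tgt=np.array([.553,-.262,.05]) # grasp point
g=-.005
pre=tgt-Rp.apply([0,0,.12])-Rp.apply([0,0,g])
print(Rp.apply([0,0,1]))
s=plan(np.array([.6,-.1,.22]),p and 0 or R) if 0 else plan(pre+[0,0,.04],Rp)
```

```text
7.03 [0.5458 0.0239 0.1768] x [ 0.998 -0.07  -0.   ] z [-0.  0. -1.] q [-0.09 -0.1   1.84  0.    1.4   1.55] w 85.2 gf 0.0 F [ 0.4  0.4 -0.1]
[-0.70699909  0.01234071 -0.70710678]
8 rows
[[13.5,35,0.7,-0.1,-5.6,-0.4],[13.4,35.2,-0.6,-0.2,-5.6,-0.3],[13,35.2,-1.7,-0.1,-5.7,-0.4],[12.5,35.3,-2.9,-0.2,-5.6,-0.3],[12,35.4,-4.1,-0.1,-5.6,-0.4]]
[[11.3,35.5,-5.1,-0.2,-5.6,-0.3],[10.6,35.5,-6,-0.1,-5.7,-0.4],[9.7,35.6,-7,-0.2,-5.6,-0.3]]
```

Call:
play_rows(commands=[[13.5,35,0.7,0,-5.6,-0.4],[13.4,35.2,-0.6,0,-5.6,-0.3],[13,35.2,-1.7,0,-5.7,-0.4],[12.5,35.3,-3,0,-5.6,-0.3],[12,35.4,-4,0,-5.6,-0.4]])

```text
time: 7.45
tool_pos: [0.6021, -0.1577, 0.1719]
tool_rot: [-0.009, 0.97, -0.019, -0.244]
contact_force: [0.3, -0.3, 0.4]
gripper_width: 0.997
grasp_force: 0.0
```

Call:
play_rows(commands=[[11.3,35.5,-5,-0.5,-5.6,-0.3],[10.6,35.5,-6,-0.5,-5.7,-0.4],[9.7,35.6,-7,0,-5.6,-0.3],[0,0,0,0,0,0],[0,0,0,0,0,0]])

```text
time: 7.87
tool_pos: [0.6336, -0.2647, 0.1607]
tool_rot: [-0.007, 0.922, -0.007, -0.386]
contact_force: [-0.9, -0.1, -0.4]
gripper_width: 0.999
grasp_force: 0.0
```

Run:
```python
from plan import *; from b import *
show()
st=manip.state(); W=wcam(imaging.grab_frame("wrist"),st); T=imaging.grab_frame("top"); S=imaging.grab_frame("side")
c=np.zeros((600,800,3),np.uint8); c[:400,:640]=W["image"]
c[400:600,:300]=cv2.resize(T["image"][180:247,200:300],(300,200),interpolation=cv2.INTER_CUBIC); c[400:600,300:600]=cv2.resize(S["image"][235:302,240:340],(300,200),interpolation=cv2.INTER_CUBIC)
cv2.imwrite("pics/w3.png",c[:,:,::-1])
np.savez("fr3.npz",T=T["image"],S=S["image"],W=W["image"],WR=W["R"],Wt=W["t"])
print(proj(W,[.548,-.262,.1]))
for n,f in(("W",W),("S",S)):
    try: print(n,fit([(f,blue(f,[.548,-.262,.05],120 if n=="W" else 40))],POT,[.548,-.262,0],np.diag([1,-1,-1.]),.05))
    except Exception as e: print(n,e)
print("wt",fit([(T,grey(T,[.546,.024,.0],40,25))],WT,[.546,.024,-.07],np.eye(3),.002))
```

```text
7.87 [ 0.6336 -0.2647  0.1607] x [ 0.701 -0.008 -0.713] z [-0.713  0.019 -0.701] q [-0.4   0.75  0.98 -0.31  2.15  1.12] w 85.3 gf 0.0 F [-0.9 -0.1 -0.4]
[[328.5493377 220.4419748]]
W (array([ 0.54781238, -0.2604526 , -0.06691001]), np.float64(0.01449328288435936))
S (array([ 0.54650917, -0.2648787 , -0.01777371]), np.float64(0.04711662232875824))
wt (array([ 0.51757234, -0.00336605,  0.57833125]), np.float64(0.8878873586654663))
```

View pics/w3.png

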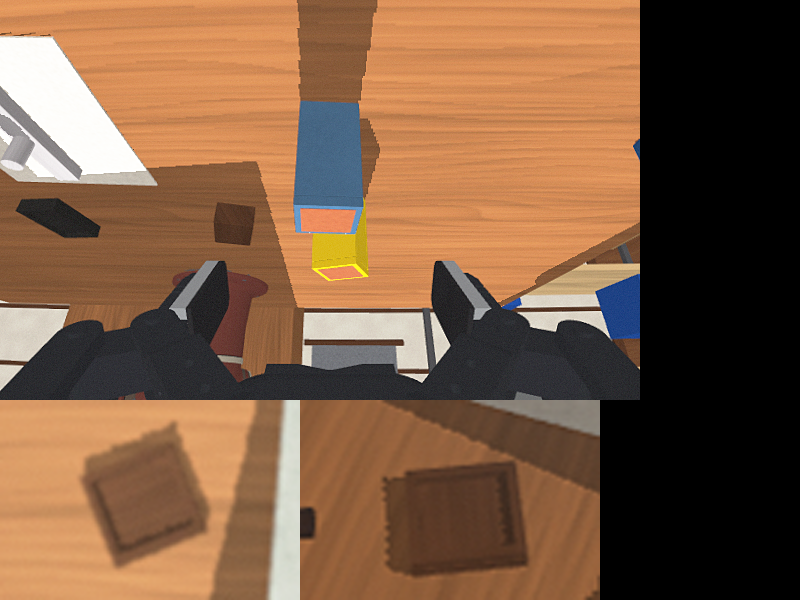

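Wrist view: the weight lies flat on the sheet, and the pot's bottom edge is around (328,220) with the fingers straddling it. The wrist fit for the pot is tight, at (0.548, -0.2605) with yaw about -3.5°.

Run:
```python
from plan import *
Rp=rot(-3,-45); g=np.array([.553,-.261,.056])
s=plan(g-Rp.apply([0,0,.075]),Rp); s=plan(g+Rp.apply([0,0,.005]),Rp,start=s,vmax=30)
```

```text
2 rows
[[11.5,0.9,32,0.7,-0.1,0.8],[11.5,1.2,31.9,0.7,-0.1,0.8]]
3 rows
[[0,0,26.7,0,0,0],[0,0,26.6,0,0,0],[0.1,0,26.7,0,0,0]]
```

Call:
play_rows(commands=[[11.5,1,32,0.7,0,0.8],[11.5,1.2,32,0.7,0,0.8],[0,0,27,0,0,0],[0,0,27,0,0,0],[0,0,26,0,0,0]])

```text
time: 8.43
tool_pos: [0.5487, -0.2604, 0.0532]
tool_rot: [-0.009, 0.925, -0.024, -0.38]
contact_force: [0.5, 0.4, -0.5]
gripper_width: 0.996
grasp_force: 0.0
```

Call:
play_rows(commands=[[0,0,0,0,0,0],[0,0,0,0,0,0],[0,0,0,0,0,0],[0,0,0,0,0,0]])

```text
time: 8.77
tool_pos: [0.5514, -0.2619, 0.0536]
tool_rot: [-0.009, 0.925, -0.025, -0.38]
contact_force: [0.7, -0.7, 0.3]
gripper_width: 0.995
grasp_force: 0.0
```

Call:
play_rows(commands=[[0,0,0,0,0,0],[0,0,0,0,0,0],[0,0,0,0,0,0],[0,0,0,0,0,0],[0,0,0,0,0,0]], hand=30)

```text
time: 9.18
tool_pos: [0.5498, -0.2617, 0.051]
tool_rot: [-0.01, 0.924, -0.025, -0.382]
contact_force: [3.4, 1.3, 4.0]
gripper_width: 0.578
grasp_force: 62.6
```

Call:
play_rows(commands=[[0,0,0,0,0,0],[0,0,0,0,0,0],[0,0,0,0,0,0]])

```text
time: 9.43
tool_pos: [0.5497, -0.2617, 0.051]
tool_rot: [-0.01, 0.924, -0.024, -0.382]
contact_force: [4.1, 1.2, 4.4]
gripper_width: 0.575
grasp_force: 62.8
```

Run:
```python
from plan import *
show()
p,R,_=cur(); g=p-R.apply([0,0,.005])
# lift 60mm, then move to y -.17 & rotate 90 about grasp pt, tilt +45
s=plan(p+[0,0,.06],R,vmax=30)
Rl=R*Rn.from_euler('y',90,degrees=True); gl=np.array([.57,-.28,.10])
s=plan(gl+Rl.apply([0,0,.005]),Rl,piv=-.005,start=s)
```

```text
9.43 [ 0.5497 -0.2617  0.051 ] x [ 0.707 -0.037 -0.706] z [-0.705  0.038 -0.708] q [-0.44  0.68  1.28 -0.29  1.92  1.19] w 49.1 gf 62.8 F [4.1 1.2 4.4]
2 rows
[[-21.2,0,-21.2,0,0,0],[-21.2,0,-21.3,0,0,0]]
14 rows
[[2.2,1.2,-0.2,0,6.4,0],[2.2,1.3,0,0,6.5,0],[2.2,1.2,0.2,0,6.4,0],[2.1,1.2,0.3,0,6.4,0],[2.1,1.2,0.6,0,6.4,0]]
[[2,1.3,0.7,0,6.5,0],[2,1.2,0.8,0,6.4,0],[1.8,1.2,1,0,6.4,0],[1.7,1.2,1.2,0,6.5,0],[1.5,1.3,1.2,0,6.4,0]]
[[1.4,1.2,1.4,0,6.4,0],[1.3,1.2,1.5,0,6.4,0],[1.1,1.3,1.5,0,6.5,0],[0.9,1.2,1.6,0,6.4,0]]
```

Call:
play_rows(commands=[[-14,0,-14,0,0,0],[-21,0,-21,0,0,0],[-14,0,-14,0,0,0],[15,0,-15,0,0,0],[15,0,-15,0,0,0]])

```text
time: 9.85
tool_pos: [0.5916, -0.2646, 0.1213]
tool_rot: [-0.01, 0.924, -0.025, -0.381]
contact_force: [-0.9, -0.0, -3.4]
gripper_width: 0.572
grasp_force: 63.2
```

Run:
```python
from plan import *
show()
p,R,_=cur()
Rl=R*Rn.from_euler('y',90,degrees=True); gl=np.array([.61,-.255,.10])
s=plan(gl+Rl.apply([0,0,.005]),Rl,piv=-.005)
```

```text
9.85 [ 0.5916 -0.2646  0.1213] x [ 0.708 -0.038 -0.705] z [-0.704  0.038 -0.709] q [-0.42  0.69  1.13 -0.29  2.05  1.17] w 48.9 gf 63.2 F [-0.9 -0.  -3.4]
14 rows
[[2.5,-0.8,0.5,0,6.4,0],[2.5,-0.7,0.7,0,6.5,0],[2.4,-0.8,1,0,6.4,0],[2.2,-0.7,1.1,0,6.4,0],[2.1,-0.8,1.3,0,6.4,0]]
[[2,-0.7,1.5,0,6.5,0],[1.8,-0.8,1.6,0,6.4,0],[1.5,-0.7,1.8,0,6.4,0],[1.4,-0.8,1.8,0,6.5,0],[1.2,-0.7,1.9,0,6.4,0]]
[[0.9,-0.8,2,0,6.4,0],[0.7,-0.7,2,0,6.4,0],[0.5,-0.8,2.1,0,6.5,0],[0.2,-0.7,1.9,0,6.4,0]]
```

Call:
play_rows(commands=[[2.5,-0.8,0.5,0,6.4,0],[2.5,-0.7,0.7,0,6.5,0],[2.4,-0.8,1,0,6.4,0],[2.2,-0.7,1,0,6.4,0],[2,-0.8,1.3,0,6.4,0]])

```text
time: 10.27
tool_pos: [0.5987, -0.2606, 0.1091]
tool_rot: [-0.003, 0.994, -0.027, -0.11]
contact_force: [-1.0, 0.3, -2.7]
gripper_width: 0.573
grasp_force: 63.1
```

Call:
play_rows(commands=[[2,-0.7,1.5,0,6.5,0],[1.8,-0.8,1.6,0,6.4,0],[1.5,-0.7,1.8,0,6.4,0],[1.4,-0.8,1.8,0,6.5,0],[1.2,-0.7,1.9,0,6.4,0]])

```text
time: 10.68
tool_pos: [0.6058, -0.257, 0.1003]
tool_rot: [0.004, 0.985, -0.026, 0.169]
contact_force: [0.6, -0.1, -3.1]
gripper_width: 0.577
grasp_force: 63.1
```

Call:
play_rows(commands=[[0.9,-0.8,2,0,6.4,0],[0.7,-0.7,2,0,6.4,0],[0.5,-0.8,2,0,6.5,0],[0.2,-0.7,2,0,6.4,0],[0,0,0,0,0,0]])

```text
time: 11.1
tool_pos: [0.608, -0.2509, 0.0882]
tool_rot: [0.005, 0.929, -0.025, 0.37]
contact_force: [-1.4, 0.9, -5.0]
gripper_width: 0.573
grasp_force: 63.2
```

Run:
```python
from plan import *; from b import *
show()
p,R,_=cur(); st=manip.state()
W=wcam(imaging.grab_frame("wrist"),st); S=imaging.grab_frame("side")
c=np.zeros((400,800,3),np.uint8); c[:400,:400]=cv2.resize(W["image"][0:400,120:520],(400,400)); c[:400,400:]=cv2.resize(S["image"][40:190,270:420],(400,400),interpolation=cv2.INTER_CUBIC)
cv2.imwrite("pics/w4.png",c[:,:,::-1])
```

```text
11.1 [ 0.608  -0.2509  0.0882] x [ 0.726 -0.043  0.687] z [ 0.686 -0.028 -0.727] q [-0.69 -0.06  2.11  0.81  0.61  0.36] w 48.9 gf 63.2 F [-1.4  0.9 -5. ]
```

View pics/w4.png

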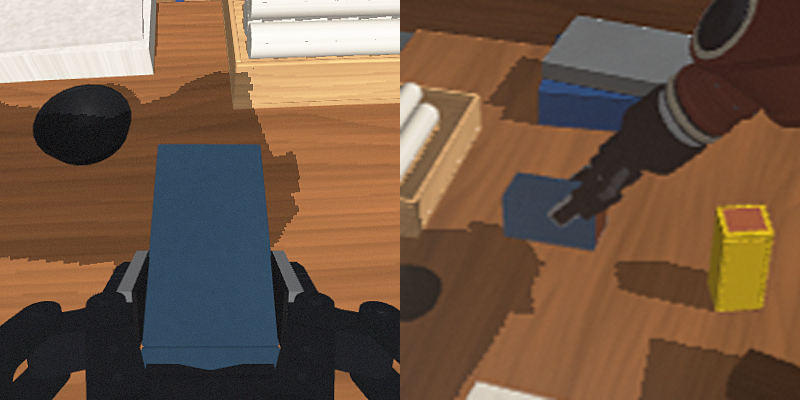

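Pot held about level, mouth towards +x, clear of the bowl and the yellow pot. Settling, then lowering.

Call:
play_rows(commands=[[-14,0,14,0,0,0],[-14,0,14,0,0,0],[0,0,0,0,0,0],[0,0,0,0,0,0],[0,0,0,0,0,0]])

```text
time: 11.62
tool_pos: [0.6137, -0.2544, 0.0571]
tool_rot: [0.009, 0.927, -0.024, 0.373]
contact_force: [-0.7, -1.2, -2.5]
gripper_width: 0.57
grasp_force: 63.2
```

Run:
```python
from plan import *
show(); p,R,_=cur(); z=R.apply([0,0,1]); print(np.degrees(np.arctan2(z[0],-z[2])))
```

```text
11.62 [ 0.6137 -0.2544  0.0571] x [ 0.72  -0.037  0.693] z [ 0.692 -0.034 -0.721] q [-0.69  0.01  2.11  0.91  0.55  0.26] w 48.7 gf 63.2 F [-0.7 -1.2 -2.5]
43.83952454755062
```

Call:
play_rows(commands=[[-7,0,7,0,1.2,0],[-7,0,7,0,0,0],[-4,0,4,0,0,0],[0,0,0,0,0,0],[0,0,0,0,0,0]])

```text
time: 12.03
tool_pos: [0.6129, -0.254, 0.0309]
tool_rot: [0.009, 0.923, -0.024, 0.383]
contact_force: [-0.4, -0.1, -3.3]
gripper_width: 0.572
grasp_force: 63.2
```

Call:
play_rows(commands=[[-0.7,0,0.7,0,0,0],[-0.7,0,0.7,0,0,0],[0,0,0,0,0,0],[0,0,0,0,0,0]])

```text
time: 12.37
tool_pos: [0.6125, -0.2538, 0.0283]
tool_rot: [0.009, 0.923, -0.024, 0.383]
contact_force: [-0.5, 0.3, -2.8]
gripper_width: 0.573
grasp_force: 63.2
```

Call:
play_rows(commands=[[-0.5,0,0.5,0,0,0],[-0.4,0,0.4,0,0,0],[0,0,0,0,0,0],[0,0,0,0,0,0]])

```text
time: 12.7
tool_pos: [0.6127, -0.2539, 0.0273]
tool_rot: [0.009, 0.923, -0.024, 0.383]
contact_force: [-2.0, 0.9, 0.5]
gripper_width: 0.571
grasp_force: 63.5
```

Call:
play_rows(commands=[[-0.4,0,0.4,0,0,0],[0,0,0,0,0,0],[0,0,0,0,0,0]])

```text
time: 12.95
tool_pos: [0.613, -0.254, 0.0273]
tool_rot: [0.009, 0.923, -0.024, 0.384]
contact_force: [-3.6, 2.7, 6.3]
gripper_width: 0.574
grasp_force: 64.2
```

Call:
play_rows(commands=[[0,0,0,0,0,0],[0,0,0,0,0,0],[0,0,0,0,0,0],[0,0,0,0,0,0],[0,0,0,0,0,0]], hand=85)

```text
time: 13.37
tool_pos: [0.6122, -0.2537, 0.0258]
tool_rot: [0.008, 0.924, -0.024, 0.383]
contact_force: [-0.2, 0.1, -0.0]
gripper_width: 0.995
grasp_force: 0.0
```

Run:
```python
from plan import *
show(); p,R,_=cur()
s=plan(p-R.apply([0,0,.09]),R)
s=plan(np.array([.615+.09,-.254,.17]),rot(-3,-45),start=s,piv=.05)
```

```text
13.37 [ 0.6122 -0.2537  0.0258] x [ 0.706 -0.038  0.707] z [ 0.706 -0.034 -0.707] q [-0.69  0.07  2.12  1.05  0.51  0.1 ] w 85.0 gf 0.0 F [-0.2  0.1 -0. ]
3 rows
[[0,0,-30,0,0,0],[0,0,-30,0,0,0],[0,0,-30,0,0,0]]
14 rows
[[14,-0.4,0.6,0,-6.4,0],[14,-0.3,-0.4,0,-6.5,0],[13.8,-0.4,-1.3,0,-6.4,0],[13.6,-0.3,-2.2,0,-6.4,0],[13.3,-0.4,-3.1,-0.1,-6.4,0]]
[[12.8,-0.3,-3.9,0,-6.5,0],[12.3,-0.3,-4.7,0,-6.4,0.1],[11.7,-0.4,-5.5,0,-6.4,0],[11.1,-0.4,-6.1,0,-6.5,0],[10.3,-0.3,-6.6,0,-6.4,0]]
[[9.4,-0.4,-7.2,0,-6.4,0],[8.7,-0.3,-7.5,-0.1,-6.4,0],[7.7,-0.4,-7.8,0,-6.5,0],[6.8,-0.3,-8,0,-6.4,0]]
```

Call:
play_rows(commands=[[0,0,-30,0,0,0],[0,0,-30,0,0,0],[0,0,-30,0,0,0],[14,-0.4,0.6,0,-6.4,0],[14,-0.3,-0.4,0,-6.5,0]])

```text
time: 13.78
tool_pos: [0.5621, -0.2491, 0.1025]
tool_rot: [0.003, 0.956, -0.025, 0.293]
contact_force: [0.8, 0.4, 0.5]
gripper_width: 0.991
grasp_force: 0.0
```

Call:
play_rows(commands=[[13.8,-0.4,-1.3,0,-6.4,0],[13.6,-0.3,-2.2,0,-6.4,0],[13.3,-0.4,-3.1,0,-6.4,0],[12.8,-0.3,-4,0,-6.5,0],[12.3,-0.3,-4.7,0,-6.4,0]])

```text
time: 14.2
tool_pos: [0.6227, -0.251, 0.1453]
tool_rot: [-0.002, 1.0, -0.023, 0.02]
contact_force: [0.7, 0.6, -0.8]
gripper_width: 0.995
grasp_force: 0.0
```

Call:
play_rows(commands=[[11.7,-0.4,-5.5,0,-6.4,0],[11,-0.4,-6,0,-6.5,0],[10.3,-0.3,-6.6,0,-6.4,0],[9.4,-0.4,-7.2,0,-6.4,0],[8.7,-0.3,-7.5,0,-6.4,0]])

```text
time: 14.62
tool_pos: [0.6791, -0.2516, 0.168]
tool_rot: [-0.009, 0.966, -0.021, -0.258]
contact_force: [-0.1, -0.8, 0.6]
gripper_width: 0.989
grasp_force: 0.0
```

Call:
play_rows(commands=[[7.7,-0.4,-7.8,0,-6.5,0],[6.8,-0.3,-8,0,-6.4,0],[0,0,0,0,0,0],[0,0,0,0,0,0],[0,0,0,0,0,0]])

```text
time: 15.03
tool_pos: [0.6984, -0.252, 0.1719]
tool_rot: [-0.012, 0.932, -0.02, -0.363]
contact_force: [-0.2, -0.2, 0.8]
gripper_width: 0.991
grasp_force: 0.0
```

Run:
```python
from plan import *; from b import *
show(); st=manip.state(); W=wcam(imaging.grab_frame("wrist"),st); S=imaging.grab_frame("side"); T=imaging.grab_frame("top")
RL=Rn.from_euler('y',90,degrees=True).as_matrix()
def bl(f,c,r):
    h=hsv(f); m=((h[...,0]>95)&(h[...,0]<130)&(h[...,1]>40)).astype(np.uint8); return near(f,m,c,r)
for n,f,r in(("W",W,130),("S",S,40)):
    m=bl(f,[.616,-.254,.025],r); print(n,m.sum(),fit([(f,m)],POT,[.616,-.254,-.05],RL,.025))
c=np.zeros((600,800,3),np.uint8); c[:400,:640]=W["image"]; c[400:,:400]=cv2.resize(S["image"][60:160,280:480],(400,200)); c[400:,400:]=cv2.resize(T["image"][150:250,300:500],(400,200))
cv2.imwrite("pics/w5.png",c[:,:,::-1])
```

```text
15.03 [ 0.6984 -0.252   0.1719] x [ 0.736 -0.029 -0.677] z [-0.676  0.036 -0.736] q [-0.37  0.86  0.76 -0.26  2.21  1.17] w 84.6 gf 0.0 F [-0.2 -0.2  0.8]
W 7146.0 (array([ 0.61223612, -0.25363242, -0.04233309]), np.float64(0.045348796993494034))
S 763.0 (array([ 0.61149897, -0.25770812,  0.06594839]), np.float64(0.16751310229301453))
```

View pics/w5.png

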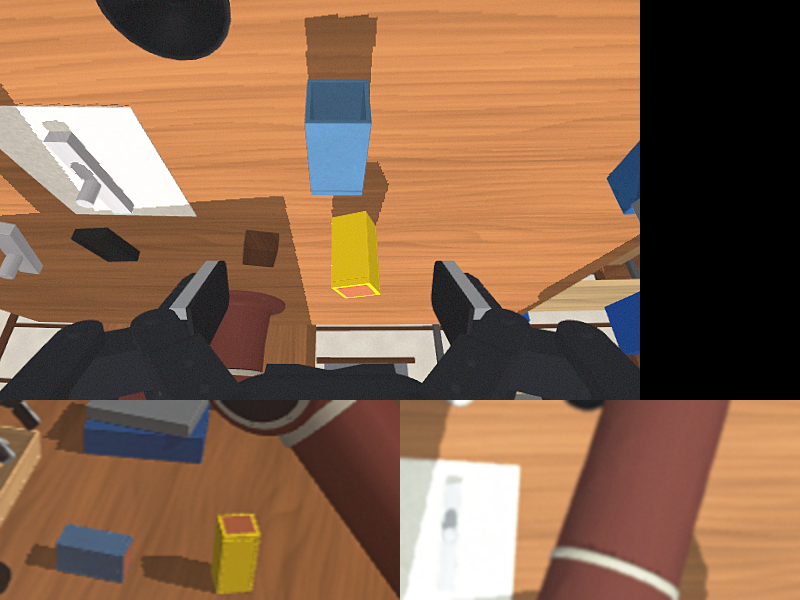

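The pot lies on its side, mouth towards +x, at (0.612, -0.254) with yaw -2.4°. In the wrist image it is centred at about (338,140). Taking the fresh grip.

Run:
```python
from plan import *
Rp=rot(-2.5,-45); g=np.array([.6125,-.2537,.032])
s=plan(g-Rp.apply([0,0,.07]),Rp); s=plan(g+Rp.apply([0,0,.005]),Rp,start=s,vmax=30)
```

```text
3 rows
[[12.3,1.9,31.7,-0.1,-0.9,0],[12.9,1.7,31.4,-0.1,-0.9,0.1],[13.3,1.8,31.3,-0.1,-0.9,0]]
3 rows
[[0,0,25,0,0,0],[0,0,25,0,0,0],[-0.1,0,25,0,0,0]]
```

Call:
play_rows(commands=[[12.3,1.8,31.7,0,-0.9,0],[12.9,1.8,31.4,0,-0.9,0],[13.3,1.8,31.3,0,-0.9,0],[0,0,0,0,0,0],[0,0,0,0,0,0]])

```text
time: 15.6
tool_pos: [0.6598, -0.2548, 0.0776]
tool_rot: [-0.013, 0.922, -0.02, -0.386]
contact_force: [0.6, -0.8, 0.6]
gripper_width: 0.992
grasp_force: 0.0
```

Run:
```python
from plan import *
show()
Rp=rot(-2.5,-45); g=np.array([.6125,-.2537,.032])
s=plan(g+Rp.apply([0,0,.005]),Rp,vmax=25)
```

```text
15.6 [ 0.6598 -0.2548  0.0776] x [ 0.702 -0.027 -0.712] z [-0.711  0.039 -0.702] q [-0.38  0.88  0.92 -0.27  2.09  1.19] w 84.7 gf 0.0 F [ 0.6 -0.8  0.6]
3 rows
[[-0.2,0.5,23.6,-0.1,0.1,0.1],[-0.3,0.4,23.5,-0.2,0.2,0],[-0.4,0.4,23.6,-0.1,0.1,0.1]]
```

Call:
play_rows(commands=[[0,0.4,23.6,0,0,0],[0,0.4,23.6,0,0,0],[-0.5,0.4,23,0,0.4,0],[0,0,0,0,0,0],[0,0,0,0,0,0]])

```text
time: 16.02
tool_pos: [0.6124, -0.2541, 0.0315]
tool_rot: [-0.011, 0.925, -0.02, -0.38]
contact_force: [0.6, -0.1, 0.6]
gripper_width: 0.998
grasp_force: 0.0
```

Call:
play_rows(commands=[[0,0,0,0,0,0],[0,0,0,0,0,0],[0,0,0,0,0,0],[0,0,0,0,0,0],[0,0,0,0,0,0]], hand=30)

```text
time: 16.43
tool_pos: [0.6134, -0.2541, 0.0307]
tool_rot: [-0.011, 0.925, -0.02, -0.38]
contact_force: [3.7, -0.3, 5.5]
gripper_width: 0.571
grasp_force: 63.0
```

Call:
play_rows(commands=[[0,0,0,0,0,0],[0,0,0,0,0,0],[0,0,0,0,0,0]])

```text
time: 16.68
tool_pos: [0.6134, -0.2541, 0.0307]
tool_rot: [-0.011, 0.925, -0.02, -0.379]
contact_force: [4.1, 0.5, 4.9]
gripper_width: 0.571
grasp_force: 63.0
```

Run:
```python
from plan import *; from b import *
show()
d=np.load("fr3.npz"); T=imaging.grab_frame("top"); S=imaging.grab_frame("side"); T["image"]=d["T"]; S["image"]=d["S"]
# stand fit: local edges. darkness mask (stand darker than its shadow?)
c=[.548,.216,.01]
for f in(T,S):
    u,v=np.round(proj(f,c)[0]).astype(int); h=hsv(f)[v-25:v+26:3,u-28:u+29:3]
    print(h[...,2]);
```

```text
16.68 [ 0.6134 -0.2541  0.0307] x [ 0.711 -0.028 -0.702] z [-0.702  0.035 -0.712] q [-0.4   0.82  1.09 -0.26  1.96  1.21] w 48.8 gf 63.0 F [4.1 0.5 4.9]
[[218 218 217 219 220 221 220 205 174 147 148 146 146 217 225 226 223 222
  220]
 [222 220 220 221 211 163 142 139 136 132 123 122 127 198 221 221 221 221
  219]
 [225 226 194 154 150 148 144 134 126 119 127 131 125 147 225 222 222 222
  227]
 [223 223 173 143 139 132 125 120 125 130 129 126 133 135 201 221 220 219
  220]
 [220 216 149 130 126 125 127 131 130 126 127 127 129 121 153 225 224 224
  224]
 [218 218 146  98 132 133 131 130 130 130 124 119 120 124 142 218 221 221
  224]
 [219 221 185 118 120 133 136 133 128 123 121 122 123 127 130 172 228 227
  229]
 [214 215 207 130 100 136 128 128 125 126 126 124 126 128 118 130 202 204
  201]
 [198 198 200 154 103 122 126 128 128 127 127 130 128 123 125 127 193 207
  182]
 [218 217 216 195 120 105 130 129 131 128 125 128 126 118 111 118 209 215
  159]
 [219 218 219 222 139  94 132 129 125 125 122  95  97 111 119 123 203 207
  132]
 [226 226 225 225 187 113 116 128 107  86 105 121 125 14
[... 1108 characters left out ...]
  86  88  86  92  85  83  63  89 148 143 146
  147]
 [ 91  93  91  85  93  90  92  89  87  90  90  87  89  63  92 137 144 145
  151]
 [ 92  99  94  86  93  90  93  88  89  90  92  89  92  62  93 134 146 138
  153]
 [ 92 100  93  90  90  92  93  89  90  91  91  89  90  63  87 127 147 145
  151]
 [ 93 100  94  90  91  94  93  91  88  91  90  86  87  86  90 106 139 153
  151]
 [ 96 100  95  92  91  91  91  89  87  85  84  78  75  73  78  90 141 156
  145]
 [ 93  95  92  78  79  79  79  82  82  76  72  67  78  82  88 107 149 151
  145]
 [155 154 111  83  94 114 115 121 146 148 150 152 140 149 148 139 155 144
  145]
 [147 143 146 143 145 143 129 134 143 144 148 146 144 153 141 145 157 145
  145]]
```

Run:
```python
from plan import *
f=imaging.grab_frame("wrist"); 
st=dict(tool_pos=np.array([.5534,.2195,.1396]),tool_rot=np.array([.0005,np.cos(.1033),np.sin(.1033),-.0005]))
W=wcam(f,st)
uv=[(264,147),(288,244),(385,228),(368,127)]
P=np.array([ray(W,q,.018) for q in uv]); print(P.round(4)); print(P.mean(0)); 
for i in range(4): d=P[(i+1)%4]-P[i]; print(np.hypot(*d[:2]).round(4),np.degrees(np.arctan2(d[1],d[0])).round(1)%90)
d=np.load("fr3.npz")
img=cv2.imread("pics/w1.png"); T=imaging.grab_frame("top"); S=imaging.grab_frame("side")
def draw(im,f,x,y,a,S_=1,off=(0,0)):
    for w,z in((.084,.018),(.068,.018),(.068,.010),(.084,0)):
        q=proj(f,box(w,w,z,z)[[0,2,6,4]]@Rn.from_euler('z',a,degrees=True).as_matrix().T+[x,y,0]); q=((q+.5-off)*S_).astype(int)
        cv2.polylines(im,[q],True,(0,255,0) if w>.08 else (0,255,255),1)
c=np.zeros((600,800,3),np.uint8)
x,y=P.mean(0)[:2]; a=np.mean([np.degrees(np.arctan2(*(P[(i+1)%4]-P[i])[[1,0]]))%90 for i in range(4)])
for im,f,o,sz,pos in((img,W,(240,100),(160,160),(0,0)),(d["T"][:,:,::-1],T,(205,175),(90,80),(0,410)),(d["S"][:,:,::-1],S,(240,235),(90,80),(400,410))):
    k=4 if pos==(0,0) else 4
    r=cv2.resize(im[o[1]:o[1]+sz[1],o[0]:o[0]+sz[0]],None,fx=k,fy=k,interpolation=cv2.INTER_CUBIC); 
    if pos==(0,0): r=r[:,:]
    draw(r,f,x,y,a,k,np.array(o)); 
    if pos==(0,0): r=r[:600,:]; c[:600,:400]=r[0:600,60:460]
    elif pos[0]==0: c[0:300,400:760]=r[:300]
    else: c[300:600,400:760]=r[:300]
cv2.imwrite("pics/o1.png",c); print(x,y,a)
```

```text
[[0.5795 0.2768 0.018 ]
 [0.5032 0.2445 0.018 ]
 [0.5338 0.168  0.018 ]
 [0.6109 0.2012 0.018 ]]
[0.55683774 0.22260666 0.018     ]
0.0829 23.0
0.0823 21.799999999999997
0.0839 23.3
0.0819 22.599999999999994
0.5568377432113979 0.22260666086788883 22.65458167812909
```

View pics/o1.png

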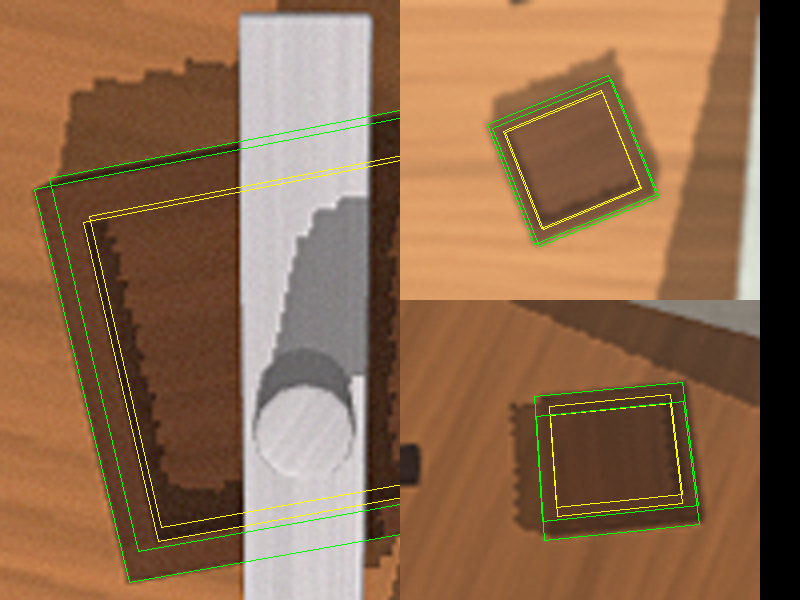

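The overlay outline matches the stand in the wrist and top views: centre (0.5567, 0.2222), yaw 22.7°. Lifting, rotating and carrying the pot.

Run:
```python
from plan import *
p,R,_=cur()
Rf=rot(22.7,45.4); r=np.array([np.cos(np.radians(22.7)),np.sin(np.radians(22.7)),0])
def tcp(c): return np.array(c)-r*.0093+[0,0,.0044]+Rf.apply([0,0,.005])
print("final tcp",tcp([.5567,.2222,.06]))
s=plan(p+[0,0,.12],R,vmax=30); s=plan(np.array([.58,-.02,.155]),Rf,piv=-.005,start=s)
s=plan(tcp([.5567,.2222,.15]),Rf,start=s,vmax=35)
```

```text
final tcp [0.55140475 0.21998495 0.06088923]
4 rows
[[-21.1,-0.2,-21.4,0,0,0],[-21,-0.1,-21.3,0,0,0],[-21.1,-0.2,-21.4,0,0,0],[-21.1,-0.1,-21.3,0,0,0]]
14 rows
[[-2.2,-16.5,2.4,0,6.3,-2],[-1.8,-16.6,2,0,6.3,-2],[-1.5,-16.7,1.9,0,6.3,-2],[-1.1,-16.7,1.6,0,6.3,-2],[-0.7,-16.8,1.5,-0.1,6.4,-2]]
[[-0.2,-16.8,1.3,0,6.3,-2],[0.2,-16.8,1.2,0,6.3,-2],[0.6,-16.9,1.3,0,6.3,-2],[1.1,-16.8,1.3,0,6.3,-2],[1.5,-16.8,1.3,0,6.3,-2]]
[[1.9,-16.8,1.5,0,6.3,-2],[2.4,-16.7,1.7,0,6.3,-2],[2.7,-16.7,1.9,0,6.4,-2],[3.1,-16.5,2.1,0,6.3,-2]]
7 rows
[[6.2,-33.2,7.2,0,0,0],[6.2,-33.2,7.1,0,0,0],[6.2,-33.2,7.2,0,0,0],[6.2,-33.2,7.2,0,0,0],[6.2,-33.2,7.1,0,0,0]]
[[6.2,-33.3,7.2,0,0,0],[6.2,-33.2,7.2,0,0,0]]
```

Call:
play_rows(commands=[[-10,0,-10,0,0,0],[-18,0,-18,0,0,0],[-21,0,-21,0,0,0],[-21,0,-21,0,0,0],[-14,0,-15,0,0,0]])

```text
time: 17.35
tool_pos: [0.6122, -0.2546, 0.1506]
tool_rot: [-0.012, 0.925, -0.02, -0.38]
contact_force: [0.8, 0.2, -1.3]
gripper_width: 0.57
grasp_force: 62.3
```

Call:
play_rows(commands=[[-2.2,-16.5,2.4,0,6.3,-2],[-1.8,-16.6,2,0,6.3,-2],[-1.5,-16.7,1.9,0,6.3,-2],[-1.1,-16.7,1.6,0,6.3,-2],[-0.7,-16.8,1.5,0,6.4,-2]])

```text
time: 17.77
tool_pos: [0.5998, -0.1701, 0.1488]
tool_rot: [-0.039, 0.991, 0.058, -0.11]
contact_force: [0.4, -1.3, -3.1]
gripper_width: 0.576
grasp_force: 62.3
```

Call:
play_rows(commands=[[-0.2,-16.8,1.3,0,6.3,-2],[0.2,-16.8,1.2,0,6.3,-2],[0.6,-16.9,1.3,0,6.3,-2],[1.1,-16.8,1.3,0,6.3,-2],[1.5,-16.8,1.3,0,6.3,-2]])

```text
time: 18.18
tool_pos: [0.5874, -0.0865, 0.1507]
tool_rot: [-0.063, 0.975, 0.131, 0.166]
contact_force: [0.4, 1.1, -2.7]
gripper_width: 0.57
grasp_force: 62.4
```

Call:
play_rows(commands=[[1.9,-16.8,1.5,0,6.3,-2],[2.4,-16.7,1.7,0,6.3,-2],[2.7,-16.7,1.9,0,6.4,-2],[3,-16.5,2,0,6.3,-2],[0,0,0,0,0,0]])

```text
time: 18.6
tool_pos: [0.5714, -0.0164, 0.1445]
tool_rot: [-0.082, 0.907, 0.181, 0.373]
contact_force: [-2.8, 0.0, -5.0]
gripper_width: 0.572
grasp_force: 62.5
```

Run:
```python
from plan import *
show()
Rf=rot(22.7,45.4); r=np.array([np.cos(np.radians(22.7)),np.sin(np.radians(22.7)),0])
def tcp(c): return np.array(c)-r*.0093+[0,0,.0044]+Rf.apply([0,0,.005])
s=plan(tcp([.5567,.2222,.12]),Rf,vmax=33,piv=-.005)
```

```text
18.6 [ 0.5714 -0.0164  0.1445] x [0.657 0.266 0.705] z [ 0.646  0.284 -0.709] q [-0.44 -0.37  2.27  0.79  0.84  0.32] w 48.9 gf 62.5 F [-2.8  0.  -5. ]
8 rows
[[4.1,-28.1,8.9,-0.1,0.1,-0.1],[4.2,-28.2,8.8,-0.1,0,0],[4.2,-28.2,8.8,-0.1,0.1,-0.1],[4.2,-28.1,8.7,-0.1,0.1,0],[4.2,-28.2,8.7,0,0,-0.1]]
[[4.3,-28.2,8.7,-0.1,0.1,0],[4.2,-28.2,8.6,-0.1,0.1,-0.1],[4.3,-28.2,8.6,-0.1,0.1,-0.1]]
```

Call:
play_rows(commands=[[4,-28.1,8.8,0,0,0],[4.2,-28.2,8.8,0,0,0],[4.2,-28.2,8.8,0,0,0],[4.2,-28.2,8.7,0,0,0],[4.2,-28.2,8.7,0,0,0]])

```text
time: 19.02
tool_pos: [0.5661, 0.1284, 0.138]
tool_rot: [-0.078, 0.905, 0.18, 0.376]
contact_force: [1.3, -1.0, -1.9]
gripper_width: 0.569
grasp_force: 63.1
```

Call:
play_rows(commands=[[4.2,-28.2,8.7,0,0,0],[4.2,-28.2,8.6,0,0,0],[4.2,-28.2,8.6,0,0,0],[0,0,0,0,0,0],[0,0,0,0,0,0]])

```text
time: 19.43
tool_pos: [0.5582, 0.2179, 0.1285]
tool_rot: [-0.079, 0.905, 0.182, 0.375]
contact_force: [0.4, -1.2, -2.1]
gripper_width: 0.57
grasp_force: 63.8
```

Call:
play_rows(commands=[[0,0,0,0,0,0],[0,0,0,0,0,0]])

```text
time: 19.6
tool_pos: [0.5593, 0.2151, 0.1291]
tool_rot: [-0.078, 0.905, 0.18, 0.377]
contact_force: [0.1, -0.2, -3.4]
gripper_width: 0.569
grasp_force: 63.8
```

Run:
```python
from plan import *; from b import *
show(); p,R,_=cur()
Rf=rot(22.7,45.4); r=np.array([np.cos(np.radians(22.7)),np.sin(np.radians(22.7)),0])
def tcp(c): return np.array(c)-r*.0093+[0,0,.0044]+Rf.apply([0,0,.005])
s=plan(tcp([.5567,.2222,.075]),Rf,vmax=20,piv=-.005)
est=p-R.apply([0,0,.005])+r*.0093-[0,0,.0044]; print("pot est",est,(p-tcp([.5567,.2222,.06])).round(4))
T=imaging.grab_frame("top"); S=imaging.grab_frame("side")
for f in(T,S):
    try: print(fit([(f,blue(f,est,50))],POT,[.5567,.2222,.4],np.eye(3),est[2]))
    except Exception as e: print(e)
def draw(im,f,S_,off):
    for w,z in((.084,.018),(.068,.010)):
        q=proj(f,box(w,w,z,z)[[0,2,6,4]]@Rn.from_euler('z',22.7,degrees=True).as_matrix().T+[.5567,.2222,0]); q=((q+.5-off)*S_).astype(int)
        cv2.polylines(im,[q],True,(0,255,0),1)
c=np.zeros((400,800,3),np.uint8)
for i,(f,o) in enumerate(((T,(200,160)),(S,(240,200)))):
    k=cv2.resize(f["image"][o[1]:o[1]+100,o[0]:o[0]+100,::-1],None,fx=4,fy=4,interpolation=cv2.INTER_CUBIC); draw(k,f,4,np.array(o)); c[:,i*400:i*400+400]=k
cv2.imwrite("pics/p1.png",c)
```

```text
19.6 [0.5593 0.2151 0.1291] x [0.652 0.267 0.71 ] z [ 0.654  0.276 -0.704] q [ 0.16 -0.35  2.29  0.39  0.46  1.06] w 48.6 gf 63.8 F [ 0.1 -0.2 -3.4]
3 rows
[[-13.9,-2.4,11.2,0,0.1,-0.1],[-13.9,-2.5,11.2,-0.1,0,-0.1],[-13.9,-2.4,11.2,0,0.1,-0.1]]
pot est [0.56461454 0.21731155 0.12823557] [ 0.0079 -0.0049  0.0682]
(array([0.56372314, 0.21843346, 0.34463489]), np.float64(0.06018518656492233))
(array([0.56245456, 0.21456838, 0.40297645]), np.float64(0.03318668529391289))
```

View pics/p1.png

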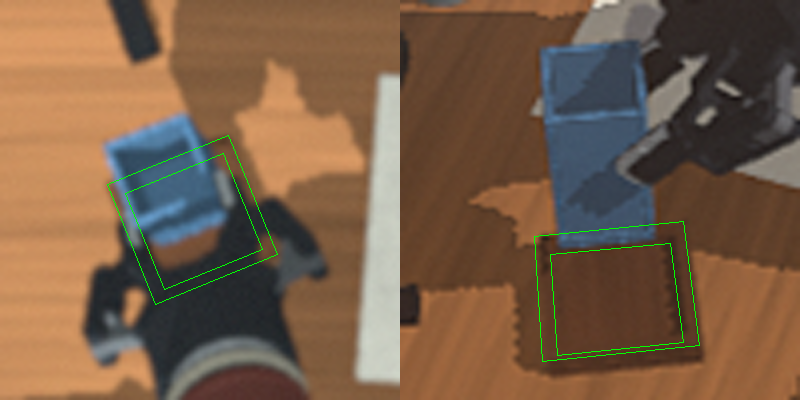

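The pot is upright with its mouth up, and my estimate of it agrees with both cameras to 1–3 mm. Lowering with a correction.

Call:
play_rows(commands=[[-14,-2.4,11,0,0,0],[-14,-2.5,11,0,0.2,-0.3],[-14,-2.4,11,0,0,0],[0,0,0,0,0,0],[0,0,0,0,0,0]])

```text
time: 20.12
tool_pos: [0.5497, 0.2196, 0.0745]
tool_rot: [-0.077, 0.905, 0.182, 0.378]
contact_force: [-0.2, -0.1, -3.4]
gripper_width: 0.575
grasp_force: 63.6
```

```bash
cat > fin.py <<'E'
from plan import *
show(); p,R,_=cur()
Rf=rot(22.7,45.4); r=np.array([np.cos(np.radians(22.7)),np.sin(np.radians(22.7)),0])
def tcp(c): return np.array(c)-r*.0093+[0,0,.0044]+Rf.apply([0,0,.005])
s=plan(tcp([.5567,.2222,.0615]),Rf,vmax=6,piv=-.005)
print((p-tcp([.5567,.2222,.06])).round(4))
E
python3 fin.py
```

```text
20.12 [0.5497 0.2196 0.0745] x [0.649 0.27  0.711] z [ 0.655  0.277 -0.703] q [ 0.18 -0.27  2.33  0.49  0.34  0.95] w 49.1 gf 63.6 F [-0.2 -0.1 -3.4]
3 rows
[[-2.5,0.1,3.2,-0.1,0,0],[-2.4,0.1,3.3,0,0,0],[-2.5,0.1,3.2,-0.1,0.1,-0.1]]
[-0.0017 -0.0004  0.0136]
```

Call:
play_rows(commands=[[-2.5,0,3.2,0,0,0],[-2.5,0,3.2,0,0,0],[-2,0,2.6,0,0,0],[0,0,0,0,0,0],[0,0,0,0,0,0]])

```text
time: 20.53
tool_pos: [0.552, 0.2212, 0.0647]
tool_rot: [-0.077, 0.904, 0.182, 0.379]
contact_force: [0.1, 0.4, -3.5]
gripper_width: 0.571
grasp_force: 63.7
```

Call:
play_rows(commands=[[-0.7,0,0.7,0,0,0],[-0.5,0,0.5,0,0,0],[0,0,0,0,0,0],[0,0,0,0,0,0]])

```text
time: 20.87
tool_pos: [0.5518, 0.2213, 0.0629]
tool_rot: [-0.077, 0.904, 0.182, 0.379]
contact_force: [-0.9, 0.2, -2.6]
gripper_width: 0.57
grasp_force: 63.7
```

Call:
play_rows(commands=[[-0.7,0,0.7,0,0,0],[-0.5,0,0.5,0,0,0],[0,0,0,0,0,0],[0,0,0,0,0,0]])

```text
time: 21.2
tool_pos: [0.5517, 0.2212, 0.0611]
tool_rot: [-0.077, 0.904, 0.182, 0.379]
contact_force: [0.8, 0.2, -2.6]
gripper_width: 0.576
grasp_force: 63.7
```

Call:
play_rows(commands=[[-0.5,0,0.5,0,0,0],[-0.3,0,0.3,0,0,0],[0,0,0,0,0,0],[0,0,0,0,0,0]])

```text
time: 21.53
tool_pos: [0.5523, 0.2213, 0.0607]
tool_rot: [-0.077, 0.904, 0.182, 0.379]
contact_force: [-0.2, 0.3, -0.3]
gripper_width: 0.572
grasp_force: 64.0
```

Call:
play_rows(commands=[[-0.3,0,0.3,0,0,0],[0,0,0,0,0,0],[0,0,0,0,0,0]])

```text
time: 21.78
tool_pos: [0.5526, 0.2214, 0.0607]
tool_rot: [-0.077, 0.904, 0.182, 0.38]
contact_force: [-2.8, 0.5, 3.2]
gripper_width: 0.572
grasp_force: 64.3
```

Contact at the expected height. Releasing.

Call:
play_rows(commands=[[0,0,0,0,0,0],[0,0,0,0,0,0],[0,0,0,0,0,0],[0,0,0,0,0,0],[0,0,0,0,0,0]], hand=85)

```text
time: 22.2
tool_pos: [0.5517, 0.2212, 0.0594]
tool_rot: [-0.077, 0.904, 0.182, 0.379]
contact_force: [0.1, -0.4, 0.2]
gripper_width: 0.996
grasp_force: 0.0
```

Call:
play_rows(commands=[[0,0,-10,0,0,0],[0,0,-25,0,0,0],[0,0,-30,0,0,0],[0,0,-30,0,0,0],[0,0,-30,0,0,0]])

```text
time: 22.62
tool_pos: [0.4685, 0.1861, 0.1471]
tool_rot: [-0.077, 0.904, 0.182, 0.378]
contact_force: [0.2, 0.5, 0.9]
gripper_width: 0.999
grasp_force: 0.0
```

Call:
play_rows(commands=[[0,0,0,0,0,0],[0,0,0,0,0,0],[0,0,0,0,0,0],[0,0,0,0,0,0],[0,0,0,0,0,0]])

```text
time: 23.03
tool_pos: [0.469, 0.1865, 0.144]
tool_rot: [-0.078, 0.905, 0.182, 0.376]
contact_force: [0.5, 0.2, -0.2]
gripper_width: 0.996
grasp_force: 0.0
```

Run:
```python
from plan import *; from b import *
show(); T=imaging.grab_frame("top"); S=imaging.grab_frame("side")
for f in(T,S):
    try: print(fit([(f,blue(f,[.557,.222,.06],50))],POT,[.5567,.2222,.4],np.eye(3),.06))
    except Exception as e: print(e)
c=np.zeros((400,800,3),np.uint8)
for i,(f,o) in enumerate(((T,(200,160)),(S,(240,170)))):
    c[:,i*400:i*400+400]=cv2.resize(f["image"][o[1]:o[1]+120,o[0]:o[0]+120,::-1],(400,400),interpolation=cv2.INTER_CUBIC)
cv2.imwrite("pics/p2.png",c)
```

```text
23.03 [0.469  0.1865 0.144 ] x [0.651 0.272 0.709] z [ 0.652  0.278 -0.705] q [ 0.11 -0.75  2.5   0.34  0.65  1.1 ] w 85.1 gf 0.0 F [ 0.5  0.2 -0.2]
(array([0.55802656, 0.22421017, 0.40383898]), np.float64(0.0446428582072258))
(array([0.55536217, 0.22097773, 0.40062659]), np.float64(0.04059829190373421))
```

View pics/p2.png

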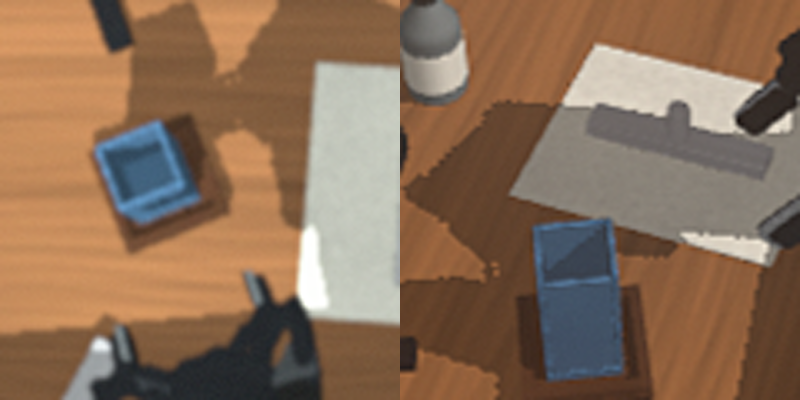

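The pot stands mouth up inside the rim, about 2 mm off centre. The weight lies flat on the sheet, and the gripper is clear of everything.

```bash
python3 -c "
from plant import manip; print(manip.job_done())"
```

```text
the job is handed in; nothing more can be done
None
```

I handed the job in, and no verdict was shown: the paperweight lies flat near the middle of the sheet, and the pot stands mouth up inside the stand's rim, about 2 mm off centre by camera.

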